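# Pin and hold a circuit-board test jig shut

## Robot

A 6-joint arm with a two-finger parallel gripper is mounted at the origin on the work surface. World frame = base frame: x ahead of the robot, y to its left, z up, the work surface at z = 0. Lengths are in m, angles in rad, forces in N, time in s.
With the tool pointing down it reaches from about 0.325 to 0.75 m from the base axis. Payload 7.6 kg.
Tool frame: the origin (TCP) lies midway between the tips of the shut fingers; the grasp point (between the pads) lies grasp_offset behind it (grasp_offset is the distance from the TCP to the grasp point, in m); z points along the fingers, y is the direction in which the jaws open and shut (so a half turn about z gives the same grasp; the last joint's range is limited). The gripper opens to 85 mm and grips with 20 to 120 N. Pads are 22 mm wide; open, the fingers measure 114 mm over their backs; the gripper's body (76 mm by 85 mm) begins 54 mm behind the grasp point. The pads swing forward as they close: fully open they stand 13 mm farther back than shut.
Start: joints at [-1.341, 0.052, 1.401, -0, 1.689, -0.07], TCP at [0.155, -0.502, 0.194] pointing down, gripper open.
Joint ranges: [-2.9, 2.9], [-0.91, 2.17], [0.12, 2.37], [-1.06, 4.2], [0.26, 2.73], [-2.93, 2.93]. Speed limits (rad/s): [2.57, 2.57, 3.01, 3.14, 3.14, 3.14].

## Interface

Orientations are given as a unit quaternion [w, x, y, z].
In Python, from cell import * gives the robot as it stands.
- The arm moves only by the shell command python3 -m pendant 'ROWS' [FORCE]. ROWS is text: rows parted by semicolons, each of 7 numbers parted by spaces: the closure, from 0 (fully open) to 1 (shut), then the shift along the tool's x, y, z in m, then the turn, a rotation vector about the tool's x, y, z in rad. A call has 1 to 8 rows; each row shifts and turns the commanded pose from where the row before left it, along the tool's axes as they then stand; what a row does not reach is not made up. A row lasts 1/12 s, in which the tool goes at most 41.7 mm and 7.16 degrees, less where a joint would pass 70% of its speed; a pose out of reach is approached as far as the arm can. A call with a gripper value outside its range is refused whole. The fingers move at their own pace and stop on an object; FORCE is the grip in N (left out, the last holds). Time passes only in rows, so rows that do not move let the fingers close. It gives the time, the measured TCP pose, the force and the opening at its end, in the units of the state.
- read_state(): the state, without advancing time (a new reading comes with each control period).
- grab_frame(name): name is "scene" or "top"; returns the picture (400x640x3 uint8, red, green, blue); there is no depth.
- camera_info(name): a dict with "camera_matrix" (3x3 intrinsics, pixels), "extrinsics" (4x4, takes a point from world to camera coordinates). Camera axes: x right, y down, z forward; pixel columns grow to the right and rows downward; lengths in m; the calibration is good to about 2 mm. A picture is of the moment at which its call begins. camera_info takes no time and is no camera call.
- close_job(): hands the job in, once; it reports no verdict.
The state is a dict: "time_s": time; "joints": joint angles; "qd": joint speeds; "joint_torque": joint torques, N m; "tool_pos": TCP position; "tool_rot": TCP orientation; "wrist_force": force on the tool from outside, world axes, zero at the start; "moment": the same for the moment, N m; "width": opening from 0.0 (shut) to 1.0 (fully open).
Only numpy, scipy, OpenCV 4.12 (cv2) and the standard library are available. Lean on these libraries where they do the work, as an engineer would, in place of code of your own. Each camera call takes 0.05 s, during which the arm holds its last target.

## Task

Swing the open upper half of the clamshell test jig shut over the circuit board, then take the long-shanked pin with the tall slim head from the wooden rack and push it down through the hole of the upper half into the hole of the lower half. Keep pressing it down, with its collar on the upper half, until the springs give way and the two halves are fully shut; finish while still holding them pressed shut, without letting go, and leave the stubby pin, battery, bottle and bin where they are.

Things in the scene. Friction and masses are not known exactly. Their poses are not given: they have to be found in the camera images.
- jig: fixed lower half of the jig: aluminium block 150 (x) x 130 (y) x 45 mm high, with a green circuit board in a recess. Origin: centre of the underside; x points from its front (free edge, pin hole) to its back (hinge), z up. It may stand turned about the vertical.
- hinge_line (a point): middle of the hinge line of the upper half: in the jig's frame 80 mm behind the origin (+x) and 45 mm up; the hinge line runs along the jig's y.
- base_hole (a point): centre of the mouth of the vertical blind hole in the lower half's top face, 13 mm diameter, 38 mm deep, 2 mm lead-in; in the jig's frame 55 mm in front of the origin (-x) and 45 mm up.
- lid_hole (a point): mouth centre, on the outer (top) face, of the 13 mm, steel-rimmed through hole in the upper half, a black plate 130 mm wide, 12 mm thick, reaching from 5 to 165 mm from the hinge line, its inner face in the plane of that line; the hole is 135 mm from it, in mid width. Shut, the plate overhangs the lower half's front by 10 mm. Its z: the plate's outward normal; x: along the plate to the hinge.
- lid (a joint): opening angle of the upper half, rad: 0 swung shut, grows as the free edge swings up and back towards the hinge side; end stop 1.5. The hinge is stiff: the plate (300 g) stays where it is left. The plate's tilt from level is lid + 0.04 - press: swung shut and let go, it still stands proud by 0.04 rad.
- press (a joint): how far the upper half has been pressed down against the jig's springs, rad: 0 standing proud (a 5 mm gap at the hole), 0.04 fully shut (hard stop). Pressing at the hole it starts to give at about 3 N and is fully shut at about 6 N; it springs back as soon as it is let go.
- pin: the loose steel pin to use (about 120 g), upright in one of the rack's holes. Origin: centre of the underside of its collar, z up along the pin. Below: shank 10 mm diameter, 40 mm long, the last 8 mm tapering to 4 mm. Above: collar 34 mm diameter, 5 mm thick, then a dark round head 20 mm diameter, 35 mm tall.
- pin_tip (a point): the lower end of the pin's shank, 40 mm below the pin's origin on its axis.
- rack: fixed wooden block 60 (x) x 140 (y) x 44 mm high with two vertical 14 mm through holes 40 mm either side of its centre along its y; the pins stand in them with their collars on its top. Origin: centre of the underside. The pin and the stubby pin may stand in either hole.
- stub: stubby pin in the other hole of the rack, not to be moved: same collar, but a wide low head, 30 mm diameter, 14 mm tall, and an 18 mm shank. Origin under its collar.
- battery: black battery block 65 x 100 x 95 mm high, not to be moved. Origin: centre of the underside.
- bottle: small white bottle, 32 mm diameter, 100 mm tall, not to be moved. Origin: centre of the underside.
- bin: small open grey bin 100 x 90 x 45 mm, not to be moved. Origin: centre of the underside.
There are look-alikes about, which are no part of the job. What is shaped like the pin but purple or yellow is not meant.

How it is judged:
On the way, in this order (a step that is already met when the one before it is completed fails the run):
1. the upper half is swung shut (value of joint lid below 0.03 rad), for 0.2 s.
2. the pin is through the upper half and in the lower half's hole (value of joint lid below 0.03 rad and z of pin_tip in the frame of jig below 0.035 m and horizontal distance between pin_tip and base_hole below 0.005 m), for 0.1 s.
At the end, for the whole second after the job is handed in: still pressing through the last second: lid < 0.02 rad, press > 0.03 rad; pin upright within 0.12 rad, its origin within 5 mm of the upper hole's mouth, its tip within 5 mm of the lower hole's axis and 20 mm deep in it; fingers on the pin or upper half with over 2 N (value of joint lid below 0.02 rad and value of joint press above 0.03 rad and distance between pin and lid_hole below 0.005 m and horizontal distance between pin_tip and base_hole below 0.005 m and z of pin_tip in the frame of jig below 0.025 m and angle between the z axis of pin and the z axis of jig, either way round below 0.12 rad and (contact force between the fingers and pin above 2 N or contact force between the fingers and lid above 2 N)); the arm keeps its last pose, push and grip.
It fails at once if the stubby pin is moved more than 30 mm or tipped (distance of stub from where it was at the start of the episode above 0.03 m or angle between stub's own z axis and vertical above 0.5 rad).
It fails at once if the battery is moved more than 30 mm or tipped (distance of battery from where it was at the start of the episode above 0.03 m or angle between battery's own z axis and vertical above 0.5 rad).
It fails at once if the bottle is moved more than 30 mm or tipped (distance of bottle from where it was at the start of the episode above 0.03 m or angle between bottle's own z axis and vertical above 0.5 rad).
It fails at once if the bin is moved more than 30 mm or tipped (distance of bin from where it was at the start of the episode above 0.03 m or angle between bin's own z axis and vertical above 0.5 rad).
It also fails if it takes over 64 s, if anything falls off the work surface, if the arm or the gripper's body presses on something with over 40 N, if the wrist force passes 120 N, or if a joint passes its speed limit or range.

## Working session

There is one attempt and no reset: what is moved stays moved. The work goes in short steps, Python scripts to look and compute and a shell command to move; the robot and the scene stay as the last step left them, time stands still between calls to the robot, and variables do not carry over. Pictures are saved under pics/ and viewed, and the job is handed in when it is done.

```bash
mkdir -p pics; ls
python3 - <<'E'
from cell import *
import cv2
s=read_state(); print({k:(v if not hasattr(v,'round') else v) for k,v in s.items()})
for n in("scene","top"):
    cv2.imwrite(f"pics/{n}0.png",cv2.cvtColor(grab_frame(n),cv2.COLOR_RGB2BGR)); c=camera_info(n); print(n,c)
E
```

```text
pics
{'time_s': 0.0, 'joints': array([-1.34128032e+00,  5.28048185e-02,  1.40173047e+00,  2.29478017e-06,
        1.68860671e+00, -7.03387513e-02]), 'qd': array([ 0.00045327,  0.00039861, -0.00297746, -0.00056255, -0.00088222,
        0.00043725]), 'joint_torque': array([ 7.84086933e-05, -3.81668186e+01, -3.60187590e+01, -5.06648462e-05,
        6.17343321e-03,  4.99887364e-06]), 'tool_pos': array([ 0.15499576, -0.50121932,  0.1930863 ]), 'tool_rot': array([-7.72313737e-04,  9.88781611e-01,  1.49366414e-01, -6.04543453e-05]), 'wrist_force': array([ 0.21592945, -1.465192  ,  0.82314165]), 'moment': array([ 0.03367914, -0.01019778, -0.02967457]), 'width': 1.00257172661845}
scene {'camera_matrix': array([[500.62290443,   0.        , 322.65354213],
       [  0.        , 500.62290443, 199.50537191],
       [  0.        ,   0.        ,   1.        ]]), 'extrinsics': array([[-0.69083278,  0.72266435,  0.02250119,  0.38043157],
       [ 0.40995196,  0.41715016, -0.81112584, -0.13694159],
       [-0.5955581 , -0.55112792, -0.58443867,  1.51274431],
       [ 0.        ,  0.        ,  0.        ,  1.        ]])}
top {'camera_matrix': array([[467.71309212,   0.        , 321.46270617],
       [  0.        , 467.71309212, 206.92247452],
       [  0.        ,   0.        ,   1.        ]]), 'extrinsics': array([[ 0.01266149, -0.99967314, -0.02221038, -0.04384055],
       [-0.99528703, -0.01046401, -0.09640657,  0.49844819],
       [ 0.09614265,  0.02332635, -0.9950942 ,  1.06937425],
       [ 0.        ,  0.        ,  0.        ,  1.        ]])}
```

View pics/scene0.png

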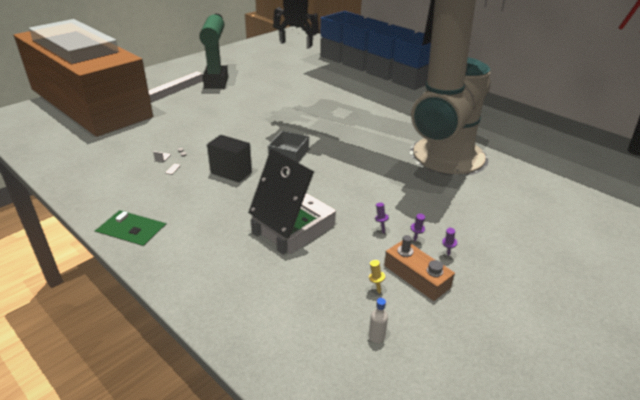

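View pics/top0.png

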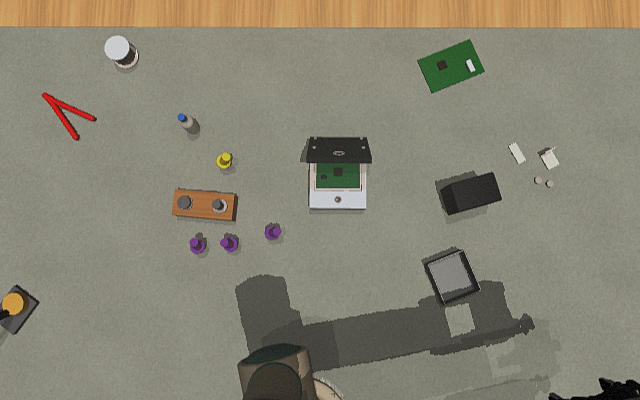

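Run:
```python
import cv2,numpy as np
t=cv2.imread("pics/top0.png");s=cv2.imread("pics/scene0.png")
a=cv2.resize(t[125:255,160:385],(780,450),interpolation=cv2.INTER_CUBIC)
cv2.imwrite("pics/c1.png",a)
b=cv2.resize(s[140:310,240:470],(800,591),interpolation=cv2.INTER_CUBIC)
cv2.imwrite("pics/c2.png",b)
```

```text
(no output)
```

View pics/c1.png

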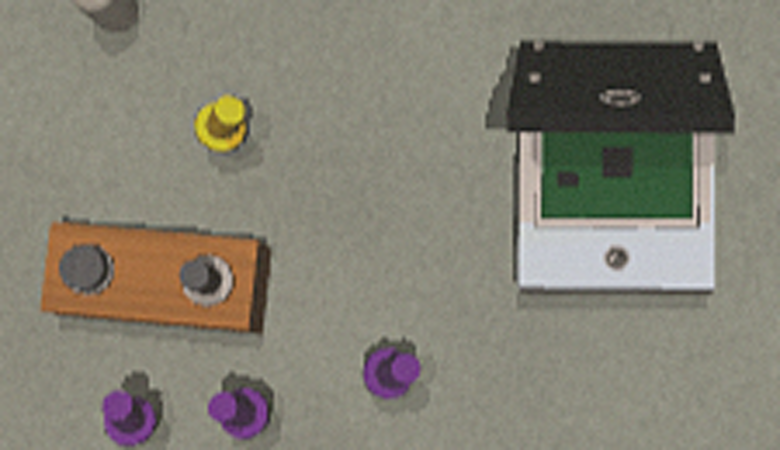

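View pics/c2.png

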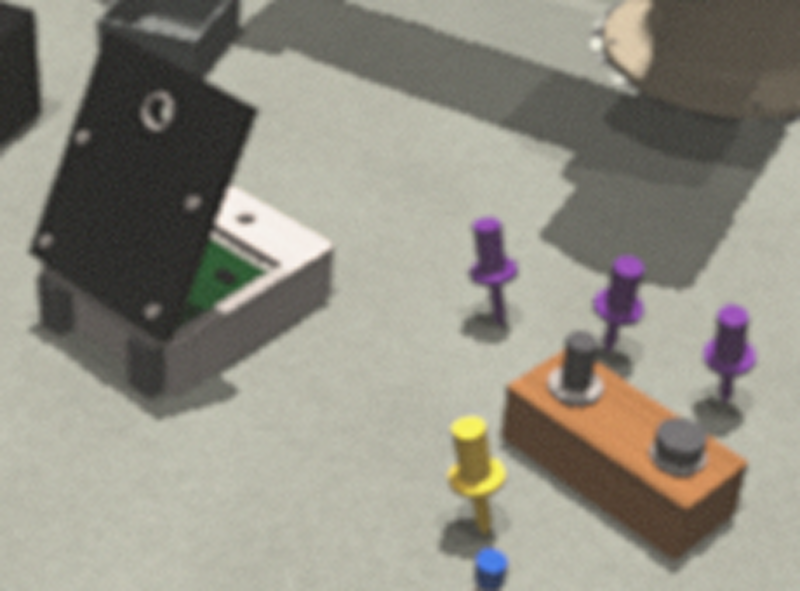

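```bash
cat > h.py <<'E'
import numpy as np,cv2
from cell import *
def ray(n,p):
    c=camera_info(n);K=np.array(c["camera_matrix"]);E=np.array(c["extrinsics"]);R=E[:3,:3];t=E[:3,3]
    return -R.T@t, R.T@np.linalg.solve(K,[p[0],p[1],1.])
def onz(n,p,z):
    o,d=ray(n,p); return o+d*(z-o[2])/d[2]
def two(p,q):
    o1,d1=ray("scene",p);o2,d2=ray("top",q)
    s=np.linalg.lstsq(np.c_[d1,-d2],o2-o1,rcond=None)[0];a=o1+d1*s[0];b=o2+d2*s[1]
    return (a+b)/2,np.linalg.norm(a-b)
def proj(n,P):
    c=camera_info(n);q=c["camera_matrix"]@(c["extrinsics"]@np.r_[P,1])[:3];return q[:2]/q[2]
E
python3 - <<'E'
from h import *
np.set_printoptions(precision=4,suppress=True)
t=cv2.imread("pics/top0.png");s=cv2.imread("pics/scene0.png")
def comps(m,off,mina=8):
    n,l,st,c=cv2.connectedComponentsWithStats(m.astype(np.uint8))
    return [(st[i][4],c[i]+off,st[i][:4]+np.r_[off,0,0]) for i in range(1,n) if st[i][4]>=mina]
# white top face
x0,y0=295,130
r=t[y0:220,x0:385].astype(int);m=r.min(2)>165
for c in comps(m,(x0,y0),30): print("white",c)
cs,_=cv2.findContours(m.astype(np.uint8),cv2.RETR_EXTERNAL,cv2.CHAIN_APPROX_NONE)
c=max(cs,key=cv2.contourArea)+[x0,y0];print(cv2.minAreaRect(c),cv2.approxPolyDP(c,3,True)[:,0].tolist())
m=r.max(2)<150; 
m[:60]=0
for c in comps(m,(x0,y0),4): print("holeT",c)
h=t[125:255,160:250];hsv=cv2.cvtColor(h,cv2.COLOR_BGR2HSV)
m=((hsv[...,0]<20)&(hsv[...,1]>100)&(hsv[...,2]>110)).astype(np.uint8)
m=cv2.morphologyEx(m,cv2.MORPH_CLOSE,np.ones((15,15)))
cs,_=cv2.findContours(m,cv2.RETR_EXTERNAL,cv2.CHAIN_APPROX_NONE);c=max(cs,key=cv2.contourArea)+[160,125]
rc=cv2.minAreaRect(c);print("rack",rc); b=cv2.boxPoints(rc);print(np.array([onz("top",p,.044) for p in b]))
g=t[185:225,165:240].astype(int)
m=(np.ptp(g,axis=2)<25)&(g.max(2)<110)
for c in comps(m,(165,185),8): print("headT",c)
m=(np.ptp(g,axis=2)<40)
for c in comps(m,(165,185),8): print("pinT",c)
g=s[225:285,390:460].astype(int)
m=(np.ptp(g,axis=2)<30)&(g.max(2)<115)
for c in comps(m,(390,225),8): print("headS",c)
m=(np.ptp(g,axis=2)<50)
for c in comps(m,(390,225),8): print("greyS",c)
E
python3 - <<'E'
import cv2
t=cv2.imread("pics/top0.png");s=cv2.imread("pics/scene0.png")
cv2.imwrite("pics/d1.png",cv2.resize(t[130:220,300:380],None,fx=6.5,fy=6.5,interpolation=cv2.INTER_CUBIC))
cv2.imwrite("pics/d2.png",cv2.resize(s[145:255,245:345],None,fx=5.4,fy=5.4,interpolation=cv2.INTER_CUBIC))
E
```

```text
white (np.int32(1178), array([336.8081, 195.1171]), array([310, 164,  56,  44]))
((337.4999694824219, 185.49998474121094), (54.99999237060547, 42.99999237060547), -0.0) [[310, 164], [310, 207], [365, 207], [365, 172], [361, 191], [348, 190], [360, 189], [360, 170], [359, 189], [316, 189]]
holeT (np.int32(1651), array([340.2786, 208.1769]), array([295, 190,  90,  30]))
holeT (np.int32(27), array([337.5185, 199.2593]), array([335, 197,   6,   6]))
rack ((202.70082092285156, 204.2909698486328), (60.6589469909668, 26.70804214477539), 5.194429397583008)
[[0.475  0.3076 0.044 ]
 [0.5368 0.3046 0.044 ]
 [0.5254 0.1636 0.044 ]
 [0.4638 0.1673 0.044 ]]
headT (np.int32(8), array([199.25 , 189.875]), array([196, 189,   7,   2]))
headT (np.int32(10), array([211.5, 191. ]), array([207, 191,  10,   1]))
headT (np.int32(86), array([234.3721, 208.2558]), array([227, 194,  11,  28]))
headT (np.int32(159), array([184.3836, 201.9874]), array([177, 196,  16,  14]))
headT (np.int32(95), array([217.6526, 204.3579]), array([212, 199,  12,  11]))
headT (np.int32(9), array([188., 217.]), array([184, 217,   9
[... 407 characters left out ...]
31), array([418.0323, 226.8387]), array([415, 225,   8,   5]))
headS (np.int32(190), array([410.1105, 243.    ]), array([402, 232,  19,  21]))
headS (np.int32(72), array([449.3333, 238.4028]), array([446, 233,   9,  12]))
headS (np.int32(136), array([446.4779, 256.4926]), array([440, 245,  13,  20]))
headS (np.int32(102), array([434.2745, 271.2647]), array([428, 265,  14,  12]))
headS (np.int32(67), array([399.6567, 277.2687]), array([390, 269,  22,  16]))
headS (np.int32(33), array([449.3333, 281.    ]), array([444, 276,  10,   9]))
greyS (np.int32(2474), array([430.7551, 246.6471]), array([390, 225,  70,  60]))
greyS (np.int32(663), array([404.1719, 274.454 ]), array([390, 255,  43,  30]))
```

View pics/d1.png

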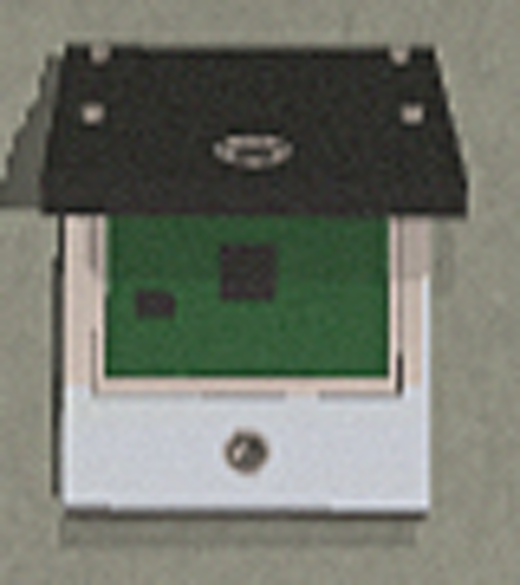

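View pics/d2.png

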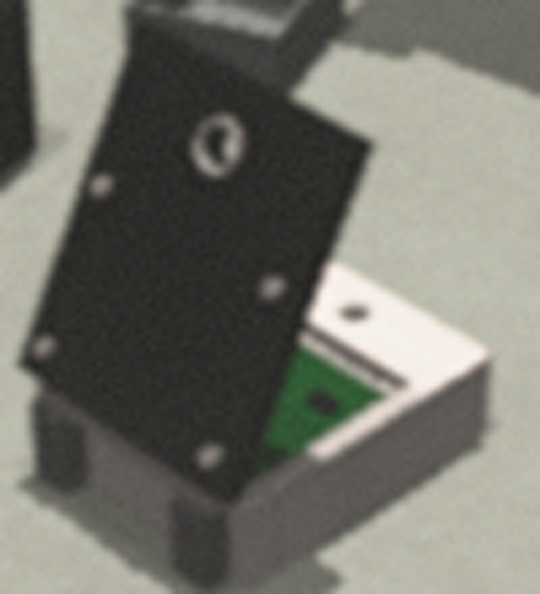

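```bash
python3 - <<'E'
from h import *
np.set_printoptions(precision=4,suppress=True)
print("bh top",onz("top",(338,199.7),.045),"scene",onz("scene",(310.6,202.8),.045),two((310.6,202.8),(338,199.7)))
a,b=onz("top",(309.7,208),.045),onz("top",(366,208),.045);print("front",a,b,np.linalg.norm(a-b))
print("lid hole",two((285.2,171.9),(338.9,153.1)))
g=lambda p:(300+p[0]/6.5,130+p[1]/6.5); s=lambda p:(245+p[0]/5.4,145+p[1]/5.4)
for n,p,q in [("b1",(97,184),(412,113)),("b2",(271,288),(93,113)),("c1",(44,347),(400,55)),("c2",(210,456),(100,55)),("free -y corner/far",(133,25),(467,213)),("free +y",(371,147),(42,210))]:
    print(n,two(s(p),g(q)))
# pin
for q in [(216.7,203.5),(217.5,204),(218.5,204.5)]: print("head top",onz("top",q,.084))
print("collar",onz("top",(219.5,205.8),.047), "stub",onz("top",(184,202),.06))
print("2view head top",two((406,239.0),(217,203.7)))
E
python3 - <<'E'
import cv2
t=cv2.imread("pics/top0.png");s=cv2.imread("pics/scene0.png")
import numpy as np
a=cv2.resize(t[185:225,165:245],(800,400),interpolation=cv2.INTER_CUBIC)
b=cv2.resize(s[228:298,380:460],(457,400),interpolation=cv2.INTER_CUBIC)
cv2.imwrite("pics/e.png",np.vstack([a[:, :],]) );cv2.imwrite("pics/e2.png",b)
E
```

```text
bh top [ 0.5139 -0.0763  0.045 ] scene [ 0.5176 -0.0736  0.045 ] (array([ 0.5144, -0.0765,  0.0419]), np.float64(0.00044727796980530875))
front [ 0.4941 -0.0116  0.045 ] [ 0.4955 -0.1404  0.045 ] 0.12877743280465603
lid hole (array([ 0.596 , -0.0758,  0.1683]), np.float64(0.00011882326973811715))
b1 (array([ 0.6165, -0.1284,  0.1339]), np.float64(0.001000656508154135))
b2 (array([ 0.6156, -0.0239,  0.1331]), np.float64(0.00037657100326288304))
c1 (array([ 0.6517, -0.128 ,  0.067 ]), np.float64(0.000524367694756173))
c2 (array([ 0.6512, -0.0234,  0.0672]), np.float64(0.000394848660272005))
free -y corner/far (array([ 0.5755, -0.1442,  0.1871]), np.float64(0.007354366271095757))
free +y (array([ 0.5729, -0.0108,  0.1869]), np.float64(0.00037389919183013437))
head top [0.4983 0.1932 0.084 ]
head top [0.4972 0.1914 0.084 ]
head top [0.4961 0.1891 0.084 ]
collar [0.4968 0.1958 0.047 ] stub [0.5034 0.2741 0.06  ]
2view head top (array([0.4986, 0.1933, 0.0792]), np.float64(0.0009799624440596274))
```

View pics/e.png

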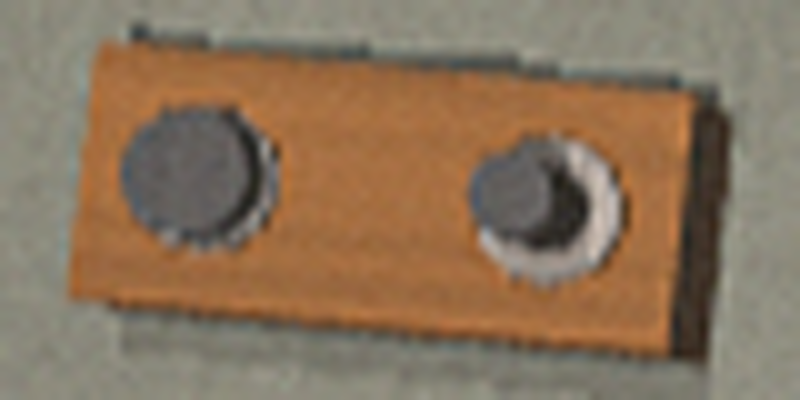

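View pics/e2.png

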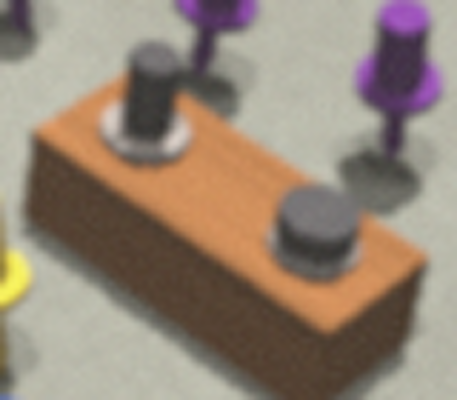

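```bash
python3 -c "
from cell import *
print(grasp_offset)"; python3 -m pendant '1 0 0 -0.025 0 0 0.0963; 1 0 0 -0.025 0 0 0.0963; 1 0 0 -0.025 0 0 0.0963; 1 0.03 -0.0245 0 0 0 0; 1 0.03 -0.0245 0 0 0 0; 1 0.03 -0.0245 0 0 0 0; 1 0.03 -0.0245 0 0 0 0; 1 0.03 -0.0245 0 0 0 0' 30
```

```text
0.0187
time_s: 0.77
tool_pos: [0.3047, -0.376, 0.2686]
tool_rot: [-0.0, 1.0, 0.005, -0.0]
wrist_force: [0.4, -1.0, 1.1]
width: -0.001
```

```bash
python3 -m pendant '1 0.03 -0.0245 0 0 0 0; 1 0.03 -0.0245 0 0 0 0; 1 0.03 -0.0245 0 0 0 0; 1 0.03 -0.0245 0 0 0 0; 1 0.03 -0.0245 0 0 0 0; 1 0.03 -0.0245 0 0 0 0; 1 0.03 -0.0245 0 0 0 0; 1 0.03 -0.0245 0 0 0 0' ; python3 -m pendant '1 0.03 -0.0245 0 0 0 0; 1 0.03 -0.0245 0 0 0 0; 1 0.03 -0.0245 0 0 0 0;1 0 0 0 0 0 0;1 0 0 0 0 0 0'
```

```text
time_s: 1.43
tool_pos: [0.5427, -0.1772, 0.2684]
tool_rot: [-0.0, 1.0, 0.006, -0.0]
wrist_force: [0.1, -0.9, -0.8]
width: -0.001
time_s: 1.85
tool_pos: [0.6315, -0.1028, 0.2664]
tool_rot: [-0.0, 1.0, 0.007, -0.002]
wrist_force: [-0.4, 0.2, 0.4]
width: -0.0
```

```bash
python3 -m pendant '1 0.005 -0.014 0 0 0 0; 1 0.004 -0.013 0 0 0 0; 1 0 0 0.03 0 0 0; 1 0 0 0.035 0 0 0; 1 0 0 0.035 0 0 0;1 0 0 0 0 0 0;1 0 0 0 0 0 0'
python3 - <<'E'
from h import *
cv2.imwrite("pics/f.png",cv2.cvtColor(grab_frame("scene"),cv2.COLOR_RGB2BGR)[60:310,200:480])
print(read_state()['tool_pos'])
E
```

```text
time_s: 2.43
tool_pos: [0.6383, -0.0769, 0.1682]
tool_rot: [-0.0, 1.0, 0.005, -0.002]
wrist_force: [0.2, -0.1, 1.1]
width: -0.0
[ 0.63972726 -0.07725746  0.17119559]
```

View pics/f.png

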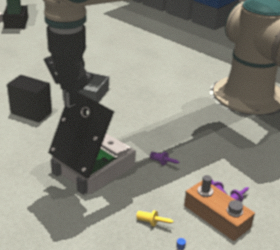

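Run:
```python
from h import *
s=read_state();p=s['tool_pos'];print(p,proj("scene",p)-[200,60],proj("top",p))
print(proj("scene",[.596,-.0758,.1683])-[200,60])
f=cv2.imread("pics/f.png");cv2.imwrite("pics/f2.png",cv2.resize(f[0:200,0:150],None,fx=3,fy=3,interpolation=cv2.INTER_CUBIC))
cv2.imwrite("pics/g.png",cv2.cvtColor(grab_frame("top"),cv2.COLOR_RGB2BGR))
```

```text
[ 0.63972726 -0.07725746  0.17119559] [ 69.7650883  118.17456539] [339.84943414 131.8129519 ]
[ 85.24079324 111.89094199]
```

View pics/f2.png

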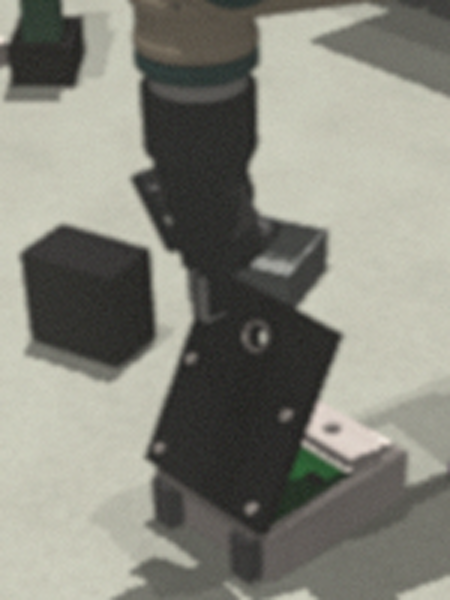

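View pics/g.png

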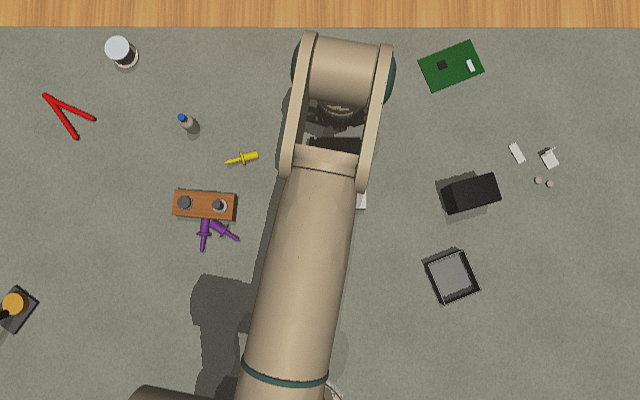

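Run:
```python
import cv2,numpy as np
f=cv2.imread("pics/f.png")[70:200,35:135].astype(float)
cv2.imwrite("pics/f3.png",cv2.resize(np.clip(f*3.5-60,0,255).astype(np.uint8),None,fx=4.5,fy=4.5,interpolation=cv2.INTER_CUBIC))
```

```text
(no output)
```

View pics/f3.png

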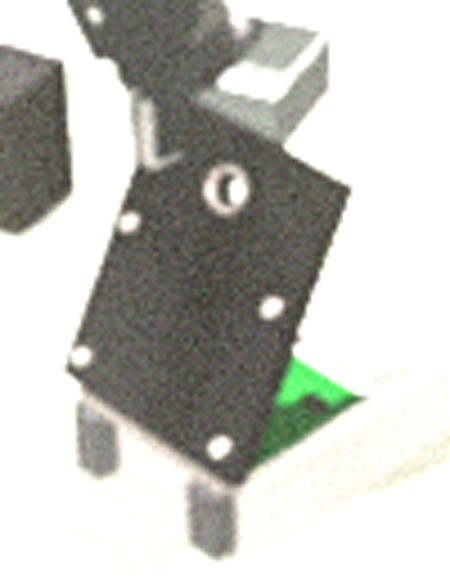

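```bash
for i in 1; do python3 -m pendant '1 -0.008 0 0 0 0 0; 1 -0.008 0 0 0 0 0; 1 0 0 0 0 0 0';python3 -m pendant '1 -0.008 0 0 0 0 0; 1 -0.008 0 0 0 0 0; 1 0 0 0 0 0 0';python3 -m pendant '1 -0.008 0 0 0 0 0; 1 -0.008 0 0 0 0 0; 1 0 0 0 0 0 0'; done
```

```text
time_s: 2.78
tool_pos: [0.6242, -0.0778, 0.1731]
tool_rot: [0.001, 1.0, 0.005, 0.003]
wrist_force: [0.4, -0.2, 0.8]
width: 0.0
time_s: 3.03
tool_pos: [0.608, -0.0779, 0.1718]
tool_rot: [0.0, 1.0, 0.005, 0.002]
wrist_force: [1.1, -0.2, 0.4]
width: -0.001
time_s: 3.28
tool_pos: [0.5919, -0.078, 0.1709]
tool_rot: [0.0, 1.0, 0.005, 0.001]
wrist_force: [0.5, -0.2, -0.2]
width: -0.004
```

Run:
```python
from h import *
f=cv2.cvtColor(grab_frame("scene"),cv2.COLOR_RGB2BGR)[120:260,230:350].astype(float)
p=read_state();print(p['tool_pos'],p['wrist_force'],proj("scene",p['tool_pos'])-[230,120])
cv2.imwrite("pics/i.png",cv2.resize(np.clip(f*3-50,0,255).astype(np.uint8),None,fx=4,fy=4,interpolation=cv2.INTER_CUBIC))
```

```text
[ 0.59229641 -0.07796556  0.17065994] [-1.28539537  1.04438828 -0.01116443] [55.78426097 49.97396819]
```

View pics/i.png

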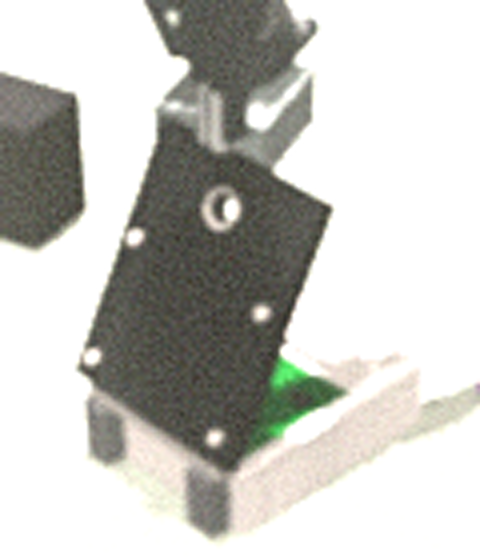

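Run:
```python
from h import *
np.set_printoptions(precision=1,suppress=True)
for z in (.193,.206): print(proj("scene",[.155,-.5015,z]),proj("top",[.155,-.5015,z]))
a=cv2.imread("pics/scene0.png")[0:70,250:340].astype(float)
cv2.imwrite("pics/j.png",cv2.resize(np.clip(a*2-20,0,255).astype(np.uint8),None,fx=6,fy=6,interpolation=cv2.INTER_CUBIC))
f=cv2.cvtColor(grab_frame("top"),cv2.COLOR_RGB2BGR);p=read_state();print(proj("top",p['tool_pos']),p['tool_pos'])
cv2.imwrite("pics/j2.png",cv2.resize(np.clip(f[90:220,280:400]*2.-20,0,255).astype(np.uint8),None,fx=4,fy=4,interpolation=cv2.INTER_CUBIC))
```

```text
[295.9  60.7] [563.2 382.6]
[295.8  56.7] [566.7 384.6]
[340.  154.6] [ 0.6 -0.1  0.2]
```

View pics/j.png

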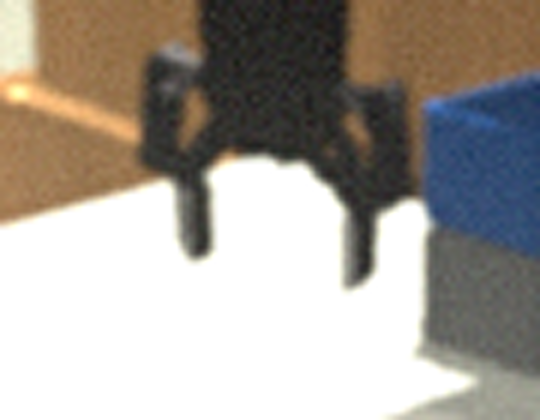

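View pics/j2.png

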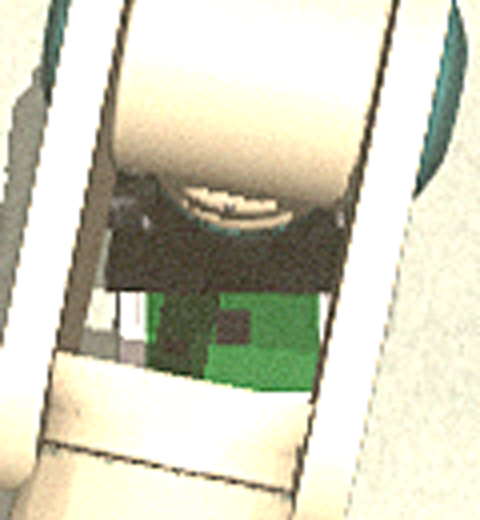

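```bash
python3 -m pendant '1 0.02 0 0 0 0 0; 1 0.02 0 0 0 0 0; 1 0.015 0 0 0 0 0; 1 0 0 0 0 0 0; 1 0 0 0.02 0 0 0; 1 0 0 0.015 0 0 0; 1 0 0 0 0 0 0'
python3 - <<'E'
from h import *
f=cv2.cvtColor(grab_frame("scene"),cv2.COLOR_RGB2BGR)[120:260,230:350].astype(float)
p=read_state();print(p['tool_pos'],p['wrist_force'],(proj("scene",p['tool_pos'])-[230,120])*4)
cv2.imwrite("pics/k.png",cv2.resize(np.clip(f*5-120,0,255).astype(np.uint8),None,fx=4,fy=4,interpolation=cv2.INTER_CUBIC))
E
```

```text
time_s: 3.97
tool_pos: [0.6451, -0.077, 0.1301]
tool_rot: [-0.0, 1.0, 0.005, -0.003]
wrist_force: [-1.0, -0.1, -1.4]
width: -0.003
[ 0.64559918 -0.077028    0.13214094] [-0.04748659 -0.43513244  0.14191264] [154.04088762 296.79274711]
```

View pics/k.png

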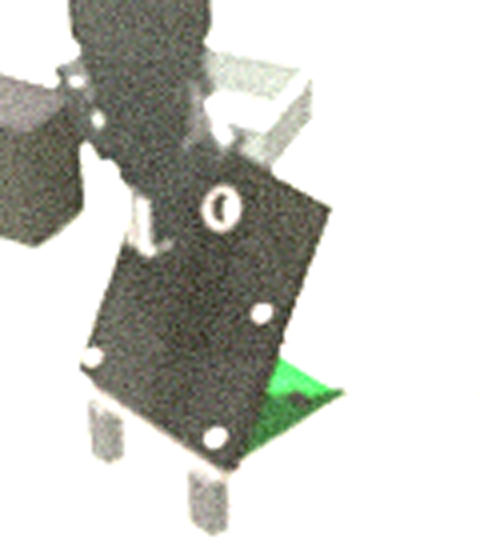

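```bash
python3 -m pendant '1 -0.012 0 0 0 0 0; 1 -0.012 0 0 0 0 0; 1 0 0 0 0 0 0'; python3 -m pendant '1 -0.008 0 0 0 0 0; 1 0 0 0 0 0 0';python3 -m pendant '1 -0.008 0 0 0 0 0; 1 0 0 0 0 0 0';python3 -m pendant '1 -0.008 0 0 0 0 0; 1 0 0 0 0 0 0';python3 - <<'E'
from h import *
f=cv2.cvtColor(grab_frame("scene"),cv2.COLOR_RGB2BGR)[120:260,230:350].astype(float)
p=read_state();print(p['tool_pos'],p['wrist_force'],(proj("scene",p['tool_pos'])-[230,120])*4)
cv2.imwrite("pics/l.png",cv2.resize(np.clip(f*5-120,0,255).astype(np.uint8),None,fx=4,fy=4,interpolation=cv2.INTER_CUBIC))
E
```

```text
time_s: 4.27
tool_pos: [0.6221, -0.0776, 0.136]
tool_rot: [0.0, 1.0, 0.005, 0.001]
wrist_force: [-0.1, -0.7, 0.1]
width: -0.001
time_s: 4.43
tool_pos: [0.6147, -0.0777, 0.1356]
tool_rot: [0.0, 1.0, 0.005, 0.001]
wrist_force: [-0.1, -0.5, -0.4]
width: 0.0
time_s: 4.6
tool_pos: [0.6067, -0.0777, 0.135]
tool_rot: [0.0, 1.0, 0.005, 0.001]
wrist_force: [0.2, 1.1, 0.6]
width: 0.003
time_s: 4.77
tool_pos: [0.5988, -0.0778, 0.1347]
tool_rot: [0.0, 1.0, 0.005, 0.001]
wrist_force: [-0.4, -0.1, -0.3]
width: -0.002
[ 0.59902896 -0.0777975   0.134585  ] [ 0.00733593 -0.16448016  0.68953358] [215.82443269 259.05347459]
```

View pics/l.png

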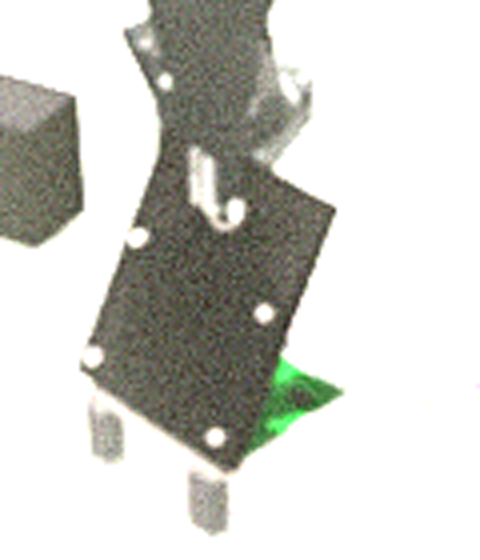

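```bash
python3 -m pendant '1 -0.014 0 0.0085 0 0 0; 1 -0.014 0 0.0085 0 0 0; 1 -0.0095 0 0.009 0 0 0; 1 -0.0095 0 0.009 0 0 0;1 0 0 0 0 0 0';python3 - <<'E'
from h import *
f=cv2.cvtColor(grab_frame("scene"),cv2.COLOR_RGB2BGR)[120:260,230:350].astype(float)
p=read_state();print(p['tool_pos'],p['wrist_force'],(proj("scene",p['tool_pos'])-[230,120])*4)
cv2.imwrite("pics/m.png",cv2.resize(np.clip(f*5-120,0,255).astype(np.uint8),None,fx=4,fy=4,interpolation=cv2.INTER_CUBIC))
E
```

```text
time_s: 5.23
tool_pos: [0.5503, -0.0781, 0.0974]
tool_rot: [-0.0, 1.0, 0.005, -0.001]
wrist_force: [0.1, 1.0, -0.9]
width: -0.0
[ 0.5512391  -0.07821386  0.09847423] [ 0.35147703 -1.18784048  0.28563233] [277.01239962 277.865718  ]
```

View pics/m.png

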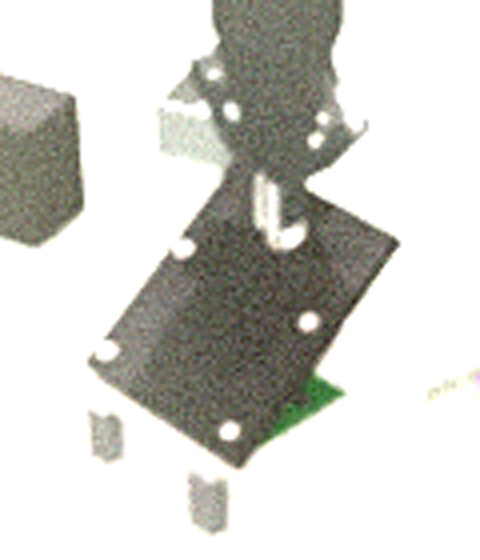

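```bash
python3 -m pendant '1 -0.0073 0 0.0108 0 0 0; 1 -0.0073 0 0.0108 0 0 0; 1 -0.005 0 0.012 0 0 0; 1 -0.005 0 0.012 0 0 0;1 0 0 0 0 0 0;1 0 0 0 0 0 0';python3 - <<'E'
from h import *
f=cv2.cvtColor(grab_frame("scene"),cv2.COLOR_RGB2BGR)[120:260,230:350].astype(float)
p=read_state();print(p['tool_pos'],p['wrist_force'],(proj("scene",p['tool_pos'])-[230,120])*4)
cv2.imwrite("pics/n.png",cv2.resize(np.clip(f*5-120,0,255).astype(np.uint8),None,fx=4,fy=4,interpolation=cv2.INTER_CUBIC))
E
```

```text
time_s: 5.78
tool_pos: [0.5275, -0.0786, 0.0537]
tool_rot: [0.0, 1.0, 0.005, 0.0]
wrist_force: [0.7, -1.1, -0.1]
width: 0.004
[ 0.52799002 -0.07866066  0.05432003] [ 0.78344859 -0.20994743  0.36264142] [304.50297388 322.38307318]
```

View pics/n.png

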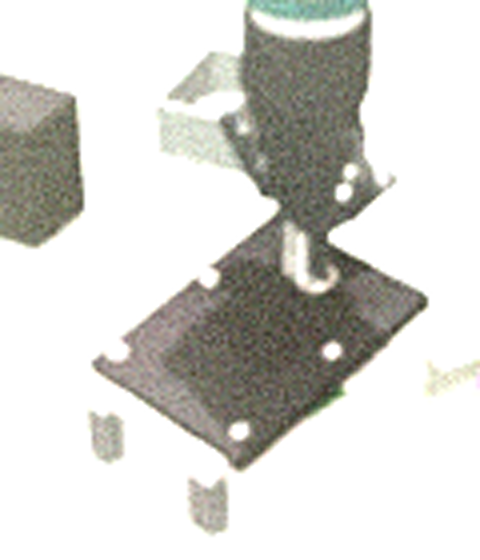

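```bash
python3 -m pendant '1 -0.0015 0 0.006 0 0 0; 1 -0.0015 0 0.006 0 0 0; 1 0 0 0 0 0 0'; for i in 1; do python3 -m pendant '1 0 0 0.003 0 0 0; 1 0 0 0 0 0 0';python3 -m pendant '1 0 0 0.003 0 0 0; 1 0 0 0 0 0 0'; done;python3 - <<'E'
from h import *
f=cv2.cvtColor(grab_frame("scene"),cv2.COLOR_RGB2BGR)[120:260,230:350].astype(float)
p=read_state();print(p['tool_pos'],p['wrist_force'],(proj("scene",p['tool_pos'])-[230,120])*4)
cv2.imwrite("pics/o.png",cv2.resize(np.clip(f*5-120,0,255).astype(np.uint8),None,fx=4,fy=4,interpolation=cv2.INTER_CUBIC))
E
```

```text
time_s: 6.08
tool_pos: [0.5234, -0.0784, 0.0402]
tool_rot: [-0.0, 1.0, 0.005, -0.001]
wrist_force: [-0.0, 0.1, 0.1]
width: 0.0
time_s: 6.25
tool_pos: [0.5237, -0.0785, 0.0378]
tool_rot: [-0.0, 1.0, 0.005, -0.0]
wrist_force: [0.2, -0.1, 0.2]
width: -0.003
time_s: 6.42
tool_pos: [0.5238, -0.0785, 0.0349]
tool_rot: [0.0, 1.0, 0.005, -0.0]
wrist_force: [0.7, 0.5, -0.3]
width: 0.0
[ 0.52378991 -0.07854395  0.03505406] [0.11266166 0.01881384 0.35868169] [309.42019199 345.17077663]
```

View pics/o.png

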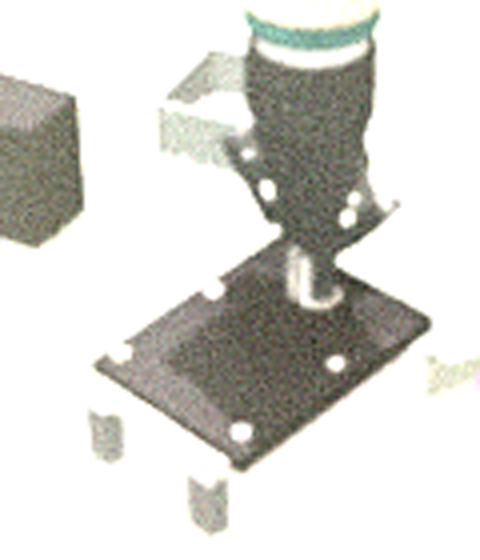

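```bash
for i in 1; do python3 -m pendant '1 0 0 0.003 0 0 0; 1 0 0 0 0 0 0';python3 -m pendant '1 0 0 0.002 0 0 0; 1 0 0 0 0 0 0';python3 -m pendant '1 0 0 0.002 0 0 0; 1 0 0 0 0 0 0';  done | grep -E "pos|force"
```

```text
tool_pos: [0.5237, -0.0785, 0.0318]
wrist_force: [0.7, 0.4, -0.0]
tool_pos: [0.5237, -0.0785, 0.0299]
wrist_force: [0.0, 0.1, -0.0]
tool_pos: [0.5237, -0.0785, 0.0279]
wrist_force: [0.1, -0.2, 0.1]
```

```bash
for i in 1; do python3 -m pendant '1 0 0 0.002 0 0 0; 1 0 0 0 0 0 0';python3 -m pendant '1 0 0 0.002 0 0 0; 1 0 0 0 0 0 0';  done | grep -E "pos|force";python3 - <<'E'
from h import *
f=cv2.cvtColor(grab_frame("scene"),cv2.COLOR_RGB2BGR)[120:260,230:350].astype(float)
p=read_state();print(p['tool_pos'],p['wrist_force'],(proj("scene",p['tool_pos'])-[230,120])*4)
cv2.imwrite("pics/p.png",cv2.resize(np.clip(f*1.7-10,0,255).astype(np.uint8),None,fx=4,fy=4,interpolation=cv2.INTER_CUBIC))
E
```

```text
tool_pos: [0.5237, -0.0785, 0.0259]
wrist_force: [0.6, 0.0, 0.2]
tool_pos: [0.5239, -0.0786, 0.0242]
wrist_force: [-0.4, 0.1, 1.7]
[ 0.52391542 -0.07855343  0.02426651] [ 0.83582231 -0.21924558  0.30661746] [309.18287471 359.35786438]
```

View pics/p.png

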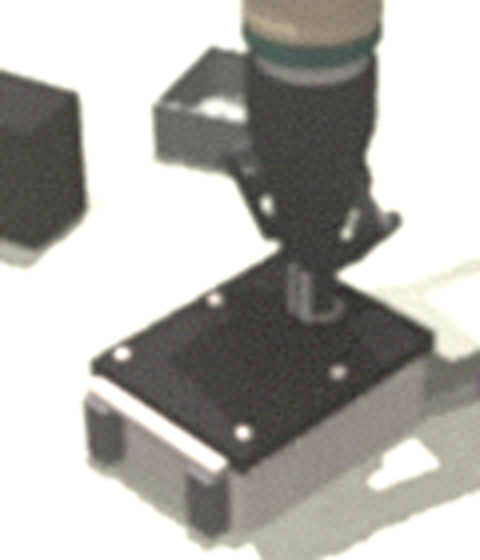

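```bash
for i in 1; do python3 -m pendant '1 0 0 0.001 0 0 0; 1 0 0 0 0 0 0';python3 -m pendant '1 0 0 0.001 0 0 0; 1 0 0 0 0 0 0';python3 -m pendant '1 0 0 0.001 0 0 0; 1 0 0 0 0 0 0'; python3 -m pendant '1 0 0 0.001 0 0 0; 1 0 0 0 0 0 0';  done | grep -E "pos|force"
```

```text
tool_pos: [0.5239, -0.0786, 0.0235]
wrist_force: [-2.6, -1.4, 3.2]
tool_pos: [0.5238, -0.0786, 0.0224]
wrist_force: [-2.2, -0.1, 4.3]
tool_pos: [0.5238, -0.0786, 0.0213]
wrist_force: [-2.8, 0.2, 5.5]
tool_pos: [0.5237, -0.0786, 0.0203]
wrist_force: [-3.4, -0.1, 7.3]
```

```bash
for i in 1; do python3 -m pendant '1 0 0 -0.03 0 0 0; 1 0 0 -0.035 0 0 0; 1 0 0 -0.035 0 0 0; 0.45 -0.003 -0.034 0 0 0 0; 0.45 -0.003 -0.034 0 0 0 0; 0.45 -0.003 -0.034 0 0 0 0; 0.45 -0.003 -0.034 0 0 0 0; 0.45 -0.003 -0.034 0 0 0 0';python3 -m pendant '0.45 -0.003 -0.034 0 0 0 0; 0.45 -0.003 -0.034 0 0 0 0; 0.45 -0.003 -0.036 0 0 0 0; 0.45 0 0 0 0 0 0; 0.45 0 0 0 0 0 0';  done ;python3 - <<'E'
from h import *
f=cv2.cvtColor(grab_frame("scene"),cv2.COLOR_RGB2BGR)[140:320,250:470]
t=cv2.cvtColor(grab_frame("top"),cv2.COLOR_RGB2BGR)
p=read_state();print(p['tool_pos'],p['wrist_force'],(proj("scene",p['tool_pos'])-[250,140])*3.6)
cv2.imwrite("pics/q.png",cv2.resize(f,None,fx=3.6,fy=3.3,interpolation=cv2.INTER_CUBIC))
cv2.imwrite("pics/q2.png",t)
E
```

```text
time_s: 8.68
tool_pos: [0.5067, 0.0929, 0.1199]
tool_rot: [-0.0, 1.0, 0.005, 0.0]
wrist_force: [-0.4, 0.2, 0.3]
width: 0.549
time_s: 9.1
tool_pos: [0.4964, 0.1968, 0.1196]
tool_rot: [0.0, 1.0, 0.007, -0.0]
wrist_force: [-0.2, -0.3, -0.3]
width: 0.547
[0.49691024 0.19475769 0.11979112] [0.71636657 0.51477943 0.42638164] [574.66406988 302.37629865]
```

View pics/q.png

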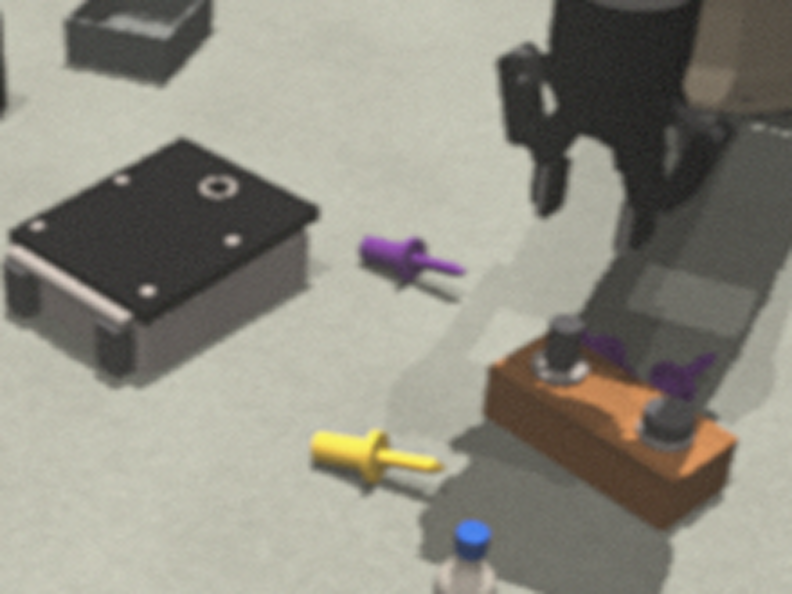

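View pics/q2.png

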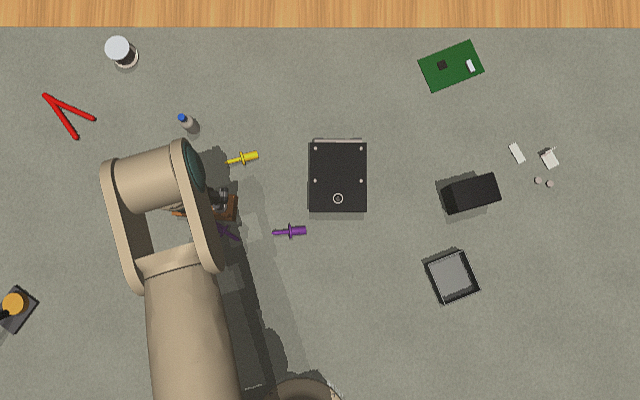

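Run:
```python
from h import *
np.set_printoptions(precision=4,suppress=True)
for z in (.12,.13,.14,.15,.16):
    a=onz("scene",(402.2,204.2),z);b=onz("scene",(426.9,215.8),z);print(z,a,b,(a+b)/2,b-a)
# lid hole now
f=cv2.cvtColor(grab_frame("top"),cv2.COLOR_RGB2BGR)
m=(f[190:210,325:350].min(2)>110).astype(np.uint8);y,x=np.nonzero(m);print(x.mean()+325,y.mean()+190,(x.min()+x.max())/2+325,(y.min()+y.max())/2+190,m.sum())
p=(x.mean()+325,y.mean()+190)
print("lid hole top",onz("top",p,.0624))
g=cv2.cvtColor(grab_frame("scene"),cv2.COLOR_RGB2BGR)
m=(g[182:208,298:325].min(2)>110).astype(np.uint8);n,l,st,c=cv2.connectedComponentsWithStats(m);print(st,c+[298,182])
i=1+np.argmin(np.abs(c[1:]+[298,182]-[310.6,196.5]).sum(1));print("scene",onz("scene",c[i]+[298,182],.0624),two(c[i]+[298,182],p))
```

```text
0.12 [0.4516 0.1424 0.12  ] [0.4479 0.2044 0.12  ] [0.4498 0.1734 0.12  ] [-0.0037  0.062   0.    ]
0.13 [0.4636 0.1497 0.13  ] [0.4599 0.2108 0.13  ] [0.4617 0.1802 0.13  ] [-0.0037  0.061   0.    ]
0.14 [0.4755 0.1571 0.14  ] [0.4719 0.2172 0.14  ] [0.4737 0.1871 0.14  ] [-0.0036  0.0601  0.    ]
0.15 [0.4874 0.1644 0.15  ] [0.4839 0.2235 0.15  ] [0.4856 0.194  0.15  ] [-0.0036  0.0591  0.    ]
0.16 [0.4993 0.1718 0.16  ] [0.4958 0.2299 0.16  ] [0.4976 0.2008 0.16  ] [-0.0035  0.0582  0.    ]
337.5 198.0 337.5 198.0 46
lid hole top [ 0.5158 -0.0749  0.0624]
[[  0   0  27  26 513]
 [  0   0   1   1   1]
 [  4   0  23  13 157]
 [  7  12   6   6  16]
 [ 13  12   5   5  15]] [[309.3548 197.0487]
 [298.     182.    ]
 [316.5987 185.9236]
 [307.25   196.5625]
 [313.5333 195.7333]]
scene [ 0.5222 -0.0807  0.0624] (array([ 0.5188, -0.0781,  0.0614]), np.float64(0.008553204081515083))
```

```bash
python3 -m pendant '0.45 0 0 0.025 0 0 0; 0.45 0 0 0.025 0 0 0; 0.45 0 0 0.025 0 0 0; 0.45 0 0 0.012 0 0 0; 0.45 0 0 0 0 0 0; 0.45 0 0 0 0 0 0' ;python3 - <<'E'
from h import *
f=cv2.cvtColor(grab_frame("scene"),cv2.COLOR_RGB2BGR)
p=read_state();print(p['tool_pos'],p['wrist_force'])
cv2.imwrite("pics/r0.png",f)
cv2.imwrite("pics/r.png",cv2.resize(f[195:305,370:470],None,fx=5,fy=5,interpolation=cv2.INTER_CUBIC))
g=f.astype(float)
for z in (0,.004):print(((proj("scene",[.497,.1955,.084+z]))-[370,195])*5)
E
```

```text
time_s: 9.8
tool_pos: [0.4972, 0.1946, 0.0336]
tool_rot: [0.0, 1.0, 0.005, -0.0]
wrist_force: [0.1, 0.3, 0.8]
width: 0.556
[0.49787633 0.19498062 0.03473262] [ 1.04241031 -0.77150704  0.72473124]
[188.97041064 211.98277755]
[190.12444677 204.72234107]
```

View pics/r.png

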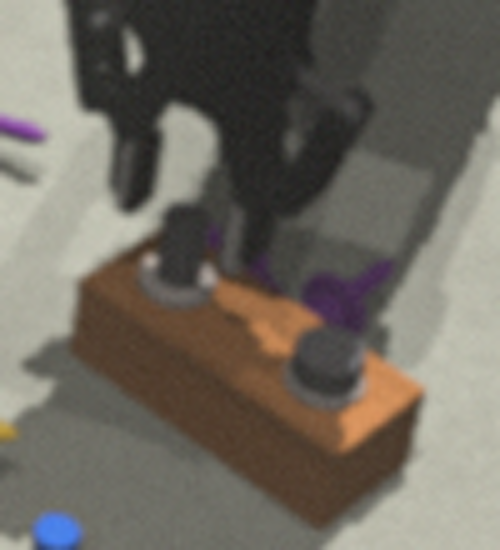

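```bash
python3 -m pendant '0.45 0 0 0.010 0 0 0; 0.45 0 0 0.009 0 0 0; 0.45 0 0 0 0 0 0' ;python3 -m pendant '1 0 0 0 0 0 0;1 0 0 0 0 0 0;1 0 0 0 0 0 0;1 0 0 0 0 0 0;1 0 0 0 0 0 0;1 0 0 0 0 0 0' 50;python3 - <<'E'
from h import *
f=cv2.cvtColor(grab_frame("scene"),cv2.COLOR_RGB2BGR)
p=read_state();print(p['tool_pos'],p['wrist_force'],p['width'])
cv2.imwrite("pics/s.png",cv2.resize(f[195:305,370:470],None,fx=5,fy=5,interpolation=cv2.INTER_CUBIC))
E
```

```text
time_s: 10.1
tool_pos: [0.496, 0.1949, 0.0126]
tool_rot: [0.0, 1.0, 0.005, -0.001]
wrist_force: [-0.7, -0.5, 0.5]
width: 0.55
time_s: 10.6
tool_pos: [0.4973, 0.1953, 0.0147]
tool_rot: [-0.0, 1.0, 0.005, 0.0]
wrist_force: [-0.3, 1.5, 1.5]
width: 0.218
[0.4972127  0.19529053 0.01471975] [ 0.06418593 -0.7028265   2.26652407] 0.21935067885201298
```

View pics/s.png

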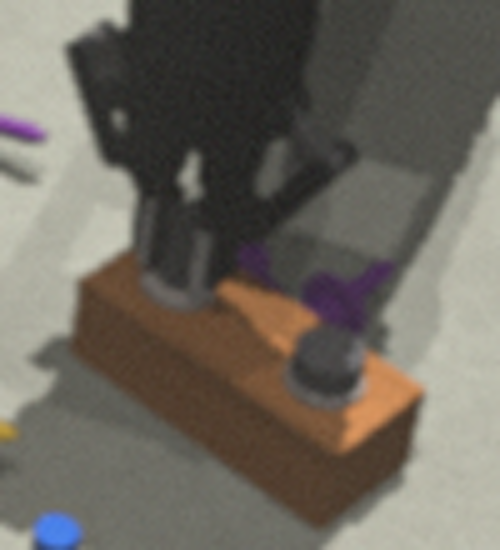

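```bash
python3 -m pendant '1 0 0 -0.02 0 0 0;1 0 0 -0.03 0 0 0;1 0 0 -0.03 0 0 0;1 0 0 -0.03 0 0 0;1 0.002 0.034 0 0 0 0;1 0.002 0.034 0 0 0 0;1 0.002 0.034 0 0 0 0;1 0.002 0.034 0 0 0 0' ;python3 -m pendant '1 0.002 0.034 0 0 0 0;1 0.002 0.034 0 0 0 0;1 0.002 0.034 0 0 0 0;1 0.0013 0.0325 0 0 0 0;1 0 0 0.015 0 0 0;1 0 0 0.017 0 0 0;1 0 0 0 0 0 0;1 0 0 0 0 0 0';python3 - <<'E'
from h import *
f=cv2.cvtColor(grab_frame("scene"),cv2.COLOR_RGB2BGR)
p=read_state();print(p['tool_pos'],p['tool_rot'],p['wrist_force'],p['width'])
cv2.imwrite("pics/u0.png",f)
cv2.imwrite("pics/u.png",cv2.resize(f[140:240,260:360],None,fx=6,fy=6,interpolation=cv2.INTER_CUBIC))
E
```

```text
time_s: 11.32
tool_pos: [0.506, 0.058, 0.1241]
tool_rot: [0.0, 1.0, 0.006, -0.0]
wrist_force: [0.3, 0.2, -1.8]
width: 0.216
time_s: 11.98
tool_pos: [0.5143, -0.075, 0.0913]
tool_rot: [-0.0, 1.0, 0.005, -0.001]
wrist_force: [-0.1, -0.4, -1.0]
width: 0.216
[ 0.51507316 -0.0749134   0.09254863] [-2.51422069e-05  9.99984125e-01  5.62993407e-03 -2.31958071e-04] [-0.3971195  -0.51302086 -0.81521592] 0.21764238149507245
```

View pics/u.png

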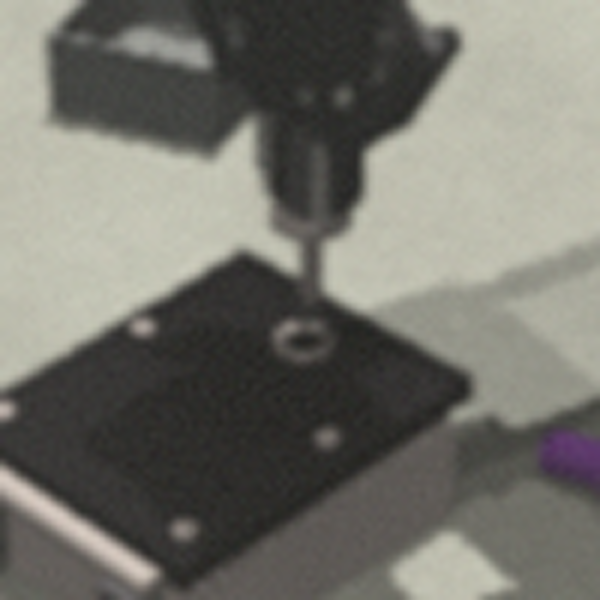

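Run:
```python
from h import *
np.set_printoptions(precision=4,suppress=True)
q=lambda u,v:(260+(u+.5)/6-.5,140+(v+.5)/6-.5)
h=onz("scene",q(303,340),.0624)
for uv in((313,303),(312,298),(314,306)):print("tip",onz("scene",q(*uv),.0818),"hole",h,"diff hole-tip",h-onz("scene",q(*uv),.0818))
# predicted pixels of tip, at tool xy
p=[.5151,-.0749,.0818];print((proj("scene",p)-[260,140]+.5)*6-.5, (proj("scene",[.5151,-.0749,.0624])-[260,140]+.5)*6-.5)
# collar underside centre
print((proj("scene",[.5151,-.0749,.1218])-[260,140]+.5)*6-.5)
```

```text
tip [ 0.515  -0.0728  0.0818] hole [ 0.5164 -0.0768  0.0624] diff hole-tip [ 0.0015 -0.004  -0.0194]
tip [ 0.5128 -0.0756  0.0818] hole [ 0.5164 -0.0768  0.0624] diff hole-tip [ 0.0037 -0.0012 -0.0194]
tip [ 0.5162 -0.0711  0.0818] hole [ 0.5164 -0.0768  0.0624] diff hole-tip [ 0.0002 -0.0057 -0.0194]
[309.0445 301.0074] [308.6112 340.5933]
[309.9642 216.9778]
```

```bash
python3 -m pendant '1 0.001 0.001 0.007 0 0 0;1 0 0 0.008 0 0 0;1 0 0 0 0 0 0;1 0 0 0 0 0 0';python3 - <<'E'
from h import *
f=np.mean([cv2.cvtColor(grab_frame("scene"),cv2.COLOR_RGB2BGR).astype(float) for _ in range(4)],0).astype(np.uint8)
p=read_state();print(p['tool_pos'],p['tool_rot'],p['wrist_force'],p['width'])
cv2.imwrite("pics/v0.png",f)
cv2.imwrite("pics/v.png",cv2.resize(np.clip(f[165:215,285:335]*1.6,0,255).astype(np.uint8),None,fx=12,fy=12,interpolation=cv2.INTER_CUBIC))
for P in ([p['tool_pos'][0],p['tool_pos'][1],p['tool_pos'][2]-.0107],[.5155,-.0754,.0624]):print((proj("scene",P)-[285,165]+.5)*12-.5)
E
```

```text
time_s: 12.37
tool_pos: [0.5158, -0.0759, 0.0767]
tool_rot: [-0.0, 1.0, 0.006, -0.001]
wrist_force: [0.2, 0.8, -0.5]
width: 0.222
[ 0.51637109 -0.07613284  0.07766768] [1.03660438e-04 9.99984847e-01 5.49563881e-03 3.04218606e-04] [ 0.07734519  0.93429461 -1.25909216] 0.21671362275598013
[309.11869211 363.20978946]
[314.56294397 381.46649431]
```

View pics/v.png

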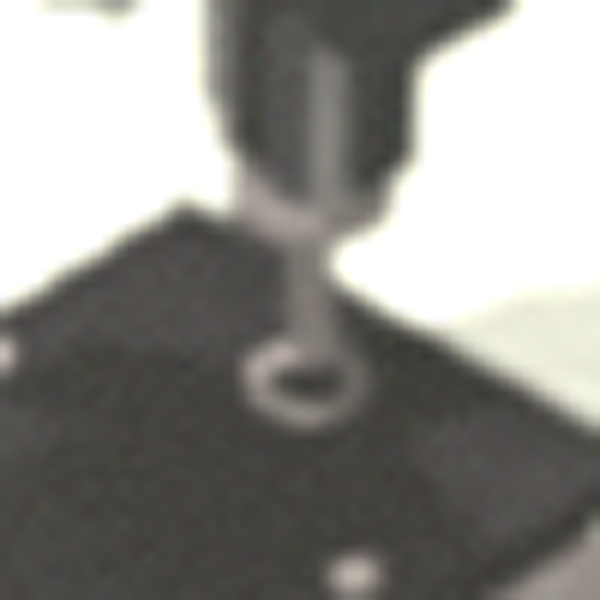

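```bash
for i in 1; do python3 -m pendant '1 0.001 0.001 0 0 0 0;1 0 0 0.005 0 0 0;1 0 0 0 0 0 0'; python3 -m pendant '1 0 0 0.004 0 0 0;1 0 0 0 0 0 0';python3 -m pendant '1 0 0 0.004 0 0 0;1 0 0 0 0 0 0'; done | grep -E "pos|force";python3 - <<'E'
from h import *
f=np.mean([cv2.cvtColor(grab_frame("scene"),cv2.COLOR_RGB2BGR).astype(float) for _ in range(2)],0).astype(np.uint8)
p=read_state();print(p['tool_pos'],p['tool_rot'],p['wrist_force'],p['width'])
cv2.imwrite("pics/w.png",cv2.resize(np.clip(f[165:215,285:335]*1.6,0,255).astype(np.uint8),None,fx=12,fy=12,interpolation=cv2.INTER_CUBIC))
E
```

```text
tool_pos: [0.5168, -0.0771, 0.0714]
wrist_force: [0.1, 0.2, -1.9]
tool_pos: [0.5167, -0.0771, 0.0674]
wrist_force: [-0.5, -0.1, -1.7]
tool_pos: [0.5168, -0.077, 0.0634]
wrist_force: [-0.7, -0.9, -1.6]
[ 0.51702664 -0.07710154  0.06403802] [-2.68876085e-06  9.99985039e-01  5.46542172e-03 -2.26471216e-04] [ 0.56564533  0.11379274 -0.515815  ] 0.21789251431778883
```

View pics/w.png

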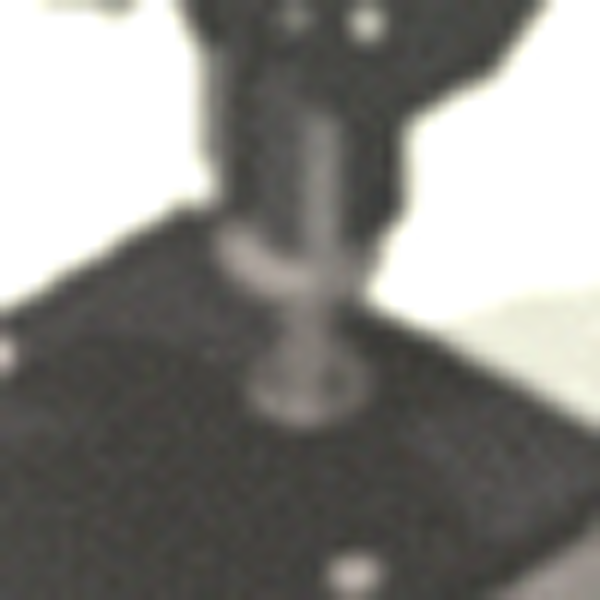

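```bash
for i in 1; do python3 -m pendant '1 0 0 0.003 0 0 0;1 0 0 0 0 0 0'; python3 -m pendant '1 0 0 0.003 0 0 0;1 0 0 0 0 0 0';python3 -m pendant '1 0 0 0.003 0 0 0;1 0 0 0 0 0 0';python3 -m pendant '1 0 0 0.003 0 0 0;1 0 0 0 0 0 0'; done | grep -E "pos|force";python3 - <<'E'
from h import *
f=np.mean([cv2.cvtColor(grab_frame("scene"),cv2.COLOR_RGB2BGR).astype(float) for _ in range(2)],0).astype(np.uint8)
p=read_state();print(p['tool_pos'],p['moment'],p['wrist_force'],p['width'])
cv2.imwrite("pics/x.png",cv2.resize(np.clip(f[165:215,285:335]*1.6,0,255).astype(np.uint8),None,fx=12,fy=12,interpolation=cv2.INTER_CUBIC))
E
```

```text
tool_pos: [0.517, -0.0771, 0.0608]
wrist_force: [0.3, 0.1, -1.0]
tool_pos: [0.5169, -0.0771, 0.0577]
wrist_force: [-0.1, -0.4, -1.9]
tool_pos: [0.5169, -0.0771, 0.0547]
wrist_force: [-0.8, 0.6, -1.5]
tool_pos: [0.5169, -0.0771, 0.0517]
wrist_force: [-0.5, 0.7, -1.1]
[ 0.51709864 -0.07711064  0.05209566] [0.09125677 0.06693621 0.04640635] [-0.79788026  0.20730565 -1.02735849] 0.2150579829691498
```

View pics/x.png

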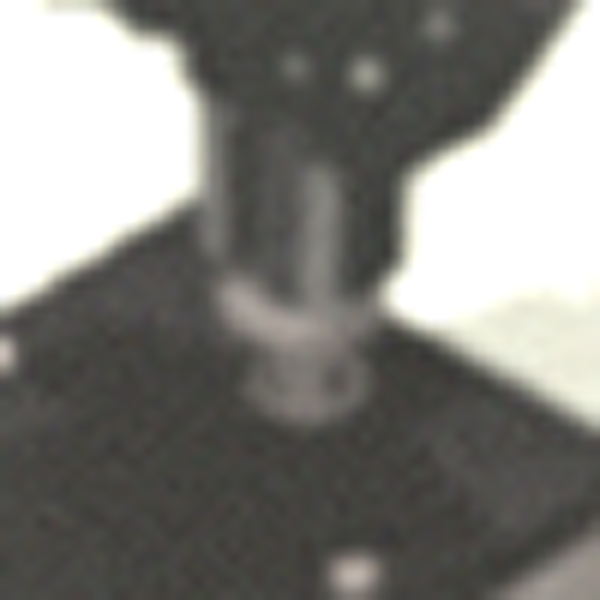

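```bash
for i in 1; do python3 -m pendant '1 0 0 0.004 0 0 0;1 0 0 0 0 0 0'; python3 -m pendant '1 0 0 0.004 0 0 0;1 0 0 0 0 0 0';python3 -m pendant '1 0 0 0.004 0 0 0;1 0 0 0 0 0 0';python3 -m pendant '1 0 0 0.004 0 0 0;1 0 0 0 0 0 0'; python3 -m pendant '1 0 0 0.002 0 0 0;1 0 0 0 0 0 0';done | grep -E "pos|force"
```

```text
tool_pos: [0.5169, -0.0771, 0.0476]
wrist_force: [0.0, -0.9, -1.5]
tool_pos: [0.5168, -0.077, 0.0434]
wrist_force: [0.4, 0.2, -1.8]
tool_pos: [0.5168, -0.0771, 0.0395]
wrist_force: [-0.8, 0.9, -1.3]
tool_pos: [0.5169, -0.0771, 0.0355]
wrist_force: [-0.7, 1.0, -1.5]
tool_pos: [0.517, -0.0771, 0.0339]
wrist_force: [-1.5, 0.4, -1.0]
```

Smooth entry with no side force. Now press in 1 mm steps.

```bash
for i in 1; do python3 -m pendant '1 0 0 0.001 0 0 0;1 0 0 0 0 0 0' 90; python3 -m pendant '1 0 0 0.001 0 0 0;1 0 0 0 0 0 0';python3 -m pendant '1 0 0 0.001 0 0 0;1 0 0 0 0 0 0';python3 -m pendant '1 0 0 0.001 0 0 0;1 0 0 0 0 0 0'; python3 -m pendant '1 0 0 0.001 0 0 0;1 0 0 0 0 0 0';done | grep -E "pos|force"
```

```text
tool_pos: [0.5171, -0.0771, 0.0332]
wrist_force: [-1.8, 1.1, -0.0]
tool_pos: [0.5172, -0.0772, 0.0325]
wrist_force: [-2.9, 1.4, 2.5]
tool_pos: [0.5172, -0.0772, 0.0315]
wrist_force: [-4.6, 1.0, 2.7]
tool_pos: [0.5172, -0.0772, 0.0303]
wrist_force: [-4.6, -0.2, 2.8]
tool_pos: [0.5171, -0.0772, 0.0293]
wrist_force: [-4.8, 0.1, 5.0]
```

```bash
for i in 1; do python3 -m pendant '1 -0.0005 0 0.001 0 0 0;1 0 0 0 0 0 0'; python3 -m pendant '1 0 0 0.001 0 0 0;1 0 0 0 0 0 0';python3 -m pendant '1 0 0 0.001 0 0 0;1 0 0 0 0 0 0'; done | grep -E "pos|force"
```

```text
tool_pos: [0.517, -0.0772, 0.0284]
wrist_force: [-2.2, 0.7, 4.5]
tool_pos: [0.5169, -0.0772, 0.0275]
wrist_force: [-4.5, 1.0, 5.1]
tool_pos: [0.5168, -0.0773, 0.0265]
wrist_force: [-4.4, -0.5, 6.7]
```

```bash
for i in 1; do python3 -m pendant '1 0 0 0.001 0 0 0;1 0 0 0 0 0 0'; python3 -m pendant '1 0 0 0.001 0 0 0;1 0 0 0 0 0 0'; done | grep -E "pos|force|wid";python3 - <<'E'
from h import *
f=np.mean([cv2.cvtColor(grab_frame("scene"),cv2.COLOR_RGB2BGR).astype(float) for _ in range(2)],0).astype(np.uint8)
p=read_state();print(p['tool_pos'],p['moment'],p['wrist_force'],p['width'])
cv2.imwrite("pics/y.png",cv2.resize(np.clip(f[145:245,250:350]*1.4,0,255).astype(np.uint8),None,fx=6,fy=6,interpolation=cv2.INTER_CUBIC))
E
```

```text
tool_pos: [0.5168, -0.0773, 0.0257]
wrist_force: [-5.6, 0.3, 7.0]
width: 0.211
tool_pos: [0.5167, -0.0774, 0.025]
wrist_force: [-6.8, 1.5, 9.3]
width: 0.21
[ 0.5167419  -0.07734087  0.02499903] [0.1149692  1.16854539 0.02585567] [-6.82985715  1.21258465  9.40400979] 0.20769290225676781
```

View pics/y.png

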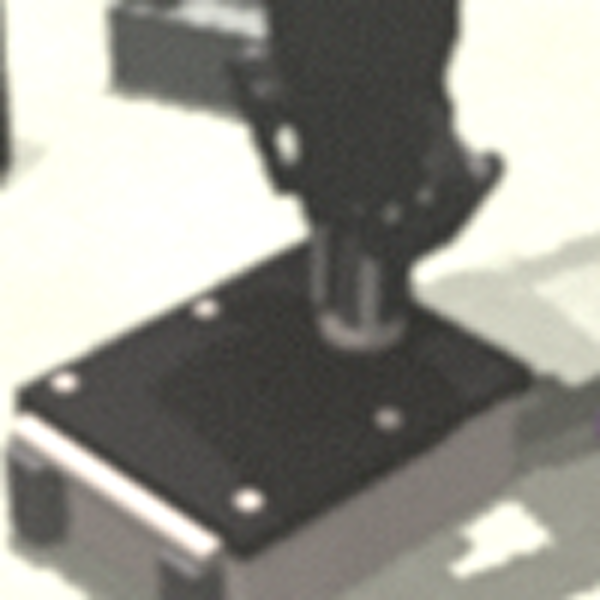

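```bash
for i in 1; do python3 -m pendant '1 -0.001 0 0 0 0 0;1 0 0 0 0 0 0'; python3 -m pendant '1 -0.0005 0 0.001 0 0 0;1 0 0 0 0 0 0';python3 -m pendant '1 0 0 0.001 0 0 0;1 0 0 0 0 0 0'; done | grep -E "pos|force|wid"
```

```text
tool_pos: [0.5167, -0.0774, 0.0251]
wrist_force: [-2.4, 0.3, 6.3]
width: 0.209
tool_pos: [0.5167, -0.0774, 0.0248]
wrist_force: [-2.2, 1.1, 9.3]
width: 0.209
tool_pos: [0.5167, -0.0774, 0.0242]
wrist_force: [-4.3, 0.5, 11.4]
width: 0.207
```

```bash
for i in 1; do python3 -m pendant '1 -0.0007 0 0.001 0 0 0;1 0 0 0 0 0 0'; python3 -m pendant '1 -0.0005 0 0.001 0 0 0;1 0 0 0 0 0 0';python3 -m pendant '1 0 0 0 0 0 0;1 0 0 0 0 0 0;1 0 0 0 0 0 0;1 0 0 0 0 0 0;1 0 0 0 0 0 0;1 0 0 0 0 0 0'; done | grep -E "pos|rot|force|wid";python3 - <<'E'
from h import *
f=np.mean([cv2.cvtColor(grab_frame("scene"),cv2.COLOR_RGB2BGR).astype(float) for _ in range(4)],0).astype(np.uint8)
p=read_state();print(p['tool_pos'],p['moment'],p['wrist_force'],p['width'],p['time_s'])
cv2.imwrite("pics/z0.png",f)
cv2.imwrite("pics/z.png",cv2.resize(np.clip(f[165:235,285:350]*1.7,0,255).astype(np.uint8),None,fx=8.5,fy=8.5,interpolation=cv2.INTER_CUBIC))
E
```

```text
tool_pos: [0.5166, -0.0774, 0.0238]
tool_rot: [0.0, 1.0, 0.006, 0.003]
wrist_force: [-3.0, 1.8, 13.9]
width: 0.212
tool_pos: [0.5166, -0.0775, 0.0233]
tool_rot: [0.001, 1.0, 0.005, 0.003]
wrist_force: [-2.9, 2.3, 14.2]
width: 0.206
tool_pos: [0.5166, -0.0774, 0.0233]
tool_rot: [0.001, 1.0, 0.006, 0.003]
wrist_force: [-3.6, 2.5, 15.6]
width: 0.209
[ 0.51660206 -0.0774657   0.02327943] [0.34436    0.34479655 0.01364062] [-3.77937044  1.99521122 15.07583841] 0.2070725681575682 18.15
```

View pics/z.png

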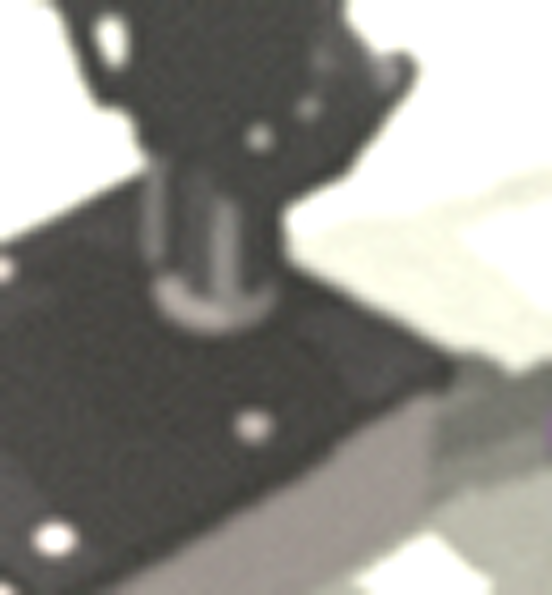

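Run:
```python
import cv2,numpy as np
v,z=[cv2.imread(f"pics/{n}.png",0).astype(np.float32) for n in("v0","z0")]
for c in ((318,185,340,222),(250,225,275,262)):  # front corner, hinge end (control)
    a,b=[im[c[1]:c[3],c[0]:c[2]] for im in(v,z)]
    # align by edges: phase correlation
    w=cv2.createHanningWindow(a.shape[::-1],cv2.CV_32F);print("shift",cv2.phaseCorrelate(a,b,w))
for x in (325,330,334):
    print(x,v[196:222,x].astype(int).tolist());print(x,z[196:222,x].astype(int).tolist())
# lid screw positions
for n,im in(("v",v),("z",z)):
    o=[]
    for (x,y) in ((314,214.5),(273,196.5),(260,208),(291,227)):
        x0,y0=int(x)-5,int(y)-6;p=im[y0:y0+13,x0:x0+11];q=np.clip(p-90,0,None);Y,X=np.mgrid[:13,:11];o.append((round(float((q*X).sum()/q.sum()+x0),2),round(float((q*Y).sum()/q.sum()+y0),2)))
    print(n,o)
```

```text
shift ((-1.1380628810956974, 2.9834111143724478), 0.5255810856819153)
shift ((0.3495783039026392, 0.2139795844874861), 0.9560295262336731)
325 [55, 38, 40, 46, 48, 48, 49, 50, 51, 49, 49, 48, 50, 48, 44, 43, 38, 41, 50, 66, 81, 88, 89, 88, 88, 88]
325 [148, 141, 117, 77, 49, 43, 46, 47, 47, 47, 45, 45, 47, 44, 43, 41, 44, 43, 43, 41, 54, 74, 84, 88, 89, 89]
330 [143, 123, 84, 51, 45, 47, 48, 51, 54, 52, 53, 48, 45, 41, 40, 54, 76, 93, 94, 90, 86, 89, 89, 88, 89, 89]
330 [147, 146, 147, 148, 140, 113, 73, 48, 45, 46, 48, 49, 52, 50, 50, 45, 41, 57, 77, 87, 89, 89, 88, 91, 91, 89]
334 [146, 150, 148, 132, 94, 56, 46, 50, 50, 46, 41, 47, 67, 87, 91, 91, 90, 90, 88, 87, 89, 88, 87, 88, 90, 89]
334 [145, 148, 148, 149, 148, 147, 143, 123, 88, 54, 46, 47, 47, 44, 47, 65, 84, 88, 88, 89, 87, 87, 88, 87, 88, 89]
v [(314.06, 212.44), (272.2, 193.31), (258.27, 204.32), (290.06, 227.91)]
z [(314.43, 214.55), (272.49, 194.13), (258.76, 204.33), (290.97, 227.96)]
```

```bash
python3 -c "
from cell import *
print(close_job()); s=read_state(); print(s['time_s'],s['tool_pos'],s['wrist_force'],s['width'])"
```

```text
the job is handed in; nothing more can be done
None
the job is handed in; nothing more can be done
```

I swung the upper half shut with the closed fingers and took the tall slim-headed pin from the rack. I pushed it down through both holes and pressed until its collar sat on the plate. I handed in at about 18 s, still gripping the pin (grip set to 90 N).

**Last checks before handing in:**
- **Press force:** about 15 N downward, with about 4 N sideways. The springs should be fully shut at about 6 N.
- **Plate and collar:** the scene camera shows the collar flush on the plate. The plate's front edge dropped about 3 px when pressed, against about 2.5 px expected for full travel. The hinge end did not move.
- **Pin entry:** it went in with no side force above about 1 N. Side force rose to about 7 N during pressing, so I shifted the hand slightly towards the robot to ease it.
- **Grip:** the fingers held about 18 mm on the 20 mm head.

**What disagreed:**
- **Tool height:** the fingertips are about 38 mm higher than the reported tool position says. Both the camera and the contact with the plate showed this, and I corrected for it.
- **Hole position:** the two camera views of the upper hole disagreed by about 2–3 mm, so I aligned the pin to the hole by eye in the scene view.
- **Fallen look-alikes:** the purple and yellow ones fell over early, before the arm touched anything near them.

I never went near the stubby pin, battery, bottle or bin, but I made no final position check on them. The pin's tilt and tip position were judged only from the pictures and the smooth insertion.

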